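# Put a plaster block to dry in the roll-shutter cabinet

### The job

Raise the slatted shutter of the drying cabinet until it stays fully open by itself. Then lift the plaster block out of the casting frame, stand it upright on the bare bench and let go so that you can take it the other way, by its two ends, and stand it upright in the rack bay inside the cabinet, on the floor and centred between the two boards' ends. Do not drop or topple the block, leave the shutter open and leave the other things where they are.

Things in the scene. Friction and masses are not known exactly. Their poses are not given: they have to be found in the camera images.
- shutter (a joint): Turn of the slatted shutter about the axis of its curved tracks, rad: 0 closed, 1.7 open against the stop. Its weight pulls it shut (4 to 5 N at the pull bar when closed) until about 1.1; between 1.0 and 1.3 it may hang, beyond that it falls open onto the stop and stays there.
- pull_bar (a point): Middle of the shutter's pull bar: round steel, 14 mm thick, 130 mm long along the cabinet's y, on posts 58 mm either side of the middle. It stands 55 mm out from the slats (47 mm from the face of the bottom rail). When closed it is on the robot's side, 67 mm above the bench. Pinch it from above, closing across it, the gripper leaning some 15 degrees to the robot's side to clear the slats; it turns in the fingers.
- track_axis (a point): Middle of the axis of the curved tracks, inside the cabinet 60 mm above the bench, same axes as the cabinet. The slats run at radius 150 mm; the bar's centre goes round at radius 205 mm about the line through here along y: at joint value q it lies at angle q + 0.035 rad above the level of this axis, measured from the front (-x), up and over to the back.
- cabinet: Drying cabinet, fixed: two round-topped wooden cheeks, plywood floor, aluminium slats. Origin on the bench under the track axis; x from its front (robot's side) to its back, y along the track axis, z up. 332 mm in x, 258 mm in y (220 inside), 226 mm tall; front sill 48 mm tall at x -150 mm. With the shutter open it is free from above from x -144 to 0 mm.
- rack (a point): Middle of the rack bay in the cabinet, on its 12 mm thick floor, 85 mm in front of the track axis; same axes as the cabinet. The bay lies between two upright boards, which face along x, 51 mm apart, each 8 mm thick, 64 mm long in y, 76 mm tall; it is open at both y ends, with 80 mm from the block's ends to the cheeks.
- block: White plaster block, 44 mm (its x) by 60 mm (y) by 76 mm tall, 0.2 to 0.4 kg. Origin: centre of its underside, z up. It starts in the casting frame, its 60 mm length along the frame's y; there only its 44 mm thickness can be gripped. In the rack its length runs along the cabinet's y (either way round) and only its two ends, 60 mm apart, are free for the fingers.
- frame: Casting frame fixed to the bench: plywood base 100 mm (x) by 120 mm (y), 12 mm thick, with two upright boards 76 mm tall, 12 mm thick, 62 mm long in x, 68 mm apart in y, flanking the block's ends; open on its x sides. Origin on the bench under its middle; the block stands on the base.
- clear_patch (a point): Middle of a patch of bare bench, about 100 mm across, in front (robot side) of the casting frame, on the bench top: free room for standing the block down.
- cup: Bystander, to be left alone: steel cup, 68 mm across the rim, 85 mm tall. Origin on its underside.
- mallet: Bystander, to be left alone: hammer lying on the bench.
- brush: Bystander, to be left alone: brush lying on the bench.
- jar: Bystander, to be left alone: jar, 64 mm across, 90 mm tall. Origin on its underside.
- bowl: Bystander, to be left alone: black rubber mixing bowl, 110 mm across, 50 mm tall. Origin on its underside.
- can: Bystander, to be left alone: can, 70 mm across, 100 mm tall. Origin on its underside.
Not all that is in view belongs to the job. What is shaped like the block but pink, purple or red is not meant.

How it is judged:
On the way, in this order (a step that is already met when the one before it is completed fails the run):
1. the shutter is fully open (joint above 1.55 rad) and stays there untouched (value of joint shutter above 1.55 rad and contact force between the fingers and shutter below 0.2 N), for 0.4 s.
2. the block stands upright on the bench, let go (linear speed of block below 0.03 m/s and angle between block's own z axis and vertical below 0.1 rad and height (world z) of block below 0.006 m and contact force between the fingers and block below 0.2 N), for 0.2 s.
At the end, for the whole second after the job is handed in: The shutter is still open (above 1.55 rad), and the block stands upright (within 0.1 rad) and at rest on the cabinet floor in the rack bay, its middle within 8 mm across and 20 mm along the boards of the bay's middle, let go (value of joint shutter above 1.55 rad and contact force between the fingers and block below 0.2 N and linear speed of block below 0.03 m/s and angle between block's own z axis and vertical below 0.1 rad and x of block in the frame of rack between -0.008 and 0.008 m and y of block in the frame of rack between -0.02 and 0.02 m and z of block in the frame of rack between -0.006 and 0.006 m); the robot touches nothing.
It fails at once if the block is dropped or thrown (moves freely faster than 0.6 m/s) (contact force between the fingers and block below 0.1 N and linear speed of block above 0.6 m/s).
It fails at once if the block is toppled (over 0.9 rad) (angle between block's own z axis and vertical above 0.9 rad).
It fails at once if a bystander (cup, mallet, brush, jar, bowl or can) is moved more than 40 mm (distance of any of cup, mallet, brush, jar, bowl, can from where it was at the start of the episode above 0.04 m).
It also fails if it takes over 72 s, if anything falls off the work surface, if the arm or the gripper's body presses on something with over 40 N, if the wrist force passes 120 N, or if a joint passes its speed limit or range.

### The arm

A 7-joint arm with a two-finger parallel gripper is mounted at the origin on the work surface. World frame = base frame: x ahead of the robot, y to its left, z up, the work surface at z = 0. Lengths are in m, angles in rad, forces in N, time in s.
With the tool pointing down it reaches from about 0.35 to 0.9 m from the base axis. Payload 7.2 kg.
Tool frame: the origin (TCP) lies where the fingers leave the gripper's body, on its centre line; the fingertips stand 73 mm ahead of it and the grasp point (between the pads) lies 54 mm ahead of it; z points along the fingers, y is the line along which they close (so a half turn about z gives the same grasp; the last joint's range is limited). The gripper opens to 85 mm and grips with 20 to 120 N. Pads are 22 mm wide; open, the fingers measure 114 mm over their backs; the gripper's body (76 mm by 85 mm) begins 54 mm behind the grasp point. The pads swing forward as they close: fully open they stand 13 mm farther back than shut.
Start: joints at [-1.252, 0.411, -0.013, 1.596, 0.006, 1.134, -0.082], TCP at [0.236, 0.579, 0.304] pointing down, gripper open.
Joint ranges: [-2.95, 2.95], [-0.29, 1.99], [-1.47, 1.44], [0.14, 2.54], [-1.03, 4.17], [0.13, 1.85], [-2.86, 2.86]. Speed limits (rad/s): [2.39, 2.39, 3.01, 3.01, 3.14, 3.14, 3.14].

### API

Orientations are given as a 3x3 rotation matrix whose columns are the frame's x, y, z axes.
In Python, from workcell import * gives the robot as it stands.
- The arm moves only by the tool drive_tool, never from a script. Its argument "plan" is a list of rows, each an object of numbers: "x", "y", "z": the shift along the tool's x, y, z each as a share of 0.3 m, from -1 to 1; "rx", "ry", "rz": the turn, a rotation vector about the tool's x, y, z each as a share of pi/4 rad, from -1 to 1; "hand": the opening, from 0 (shut) to 1 (fully open). A call has 1 to 20 rows; each row is the pose to reach, as a shift and turn from the pose commanded when the call began, along the tool's axes at that moment; what a row does not reach only later rows make up. A row lasts 1/8 s, in which the tool goes at most 62.5 mm and 10.7 degrees, less where a joint would pass 70% of its speed; a pose out of reach is approached as far as the arm can. A call with a number of a shift or a turn outside -1 to 1 is refused whole. A call with a gripper value outside its range is refused whole. The fingers move at their own pace and stop on an object; "squeeze" is the grip in N (left out, the last holds). Time passes only in rows, so rows that repeat a pose let the fingers close. It gives the time, the measured TCP pose, the force, the opening and the grip force at its end, in the units of the state.
- get_obs(): the state, without advancing time (a new reading comes with each control period).
- get_image(name): name is "side" or "top"; returns a dict with "frame" (400x640x3 uint8, blue, green, red), "camera_matrix" (3x3 intrinsics, pixels), "R" (3x3) and "t" (3): a world point X has camera coordinates R X + t. Camera axes: x right, y down, z forward; pixel columns grow to the right and rows downward; lengths in m; the calibration is good to about 2 mm. A picture is of the moment at which its call begins. There is no depth.
- close_job(): hands the job in; it is judged then, once.
The state is a dict: "time": time; "joints": joint angles; "qvel": joint speeds; "effort": joint torques, N m; "eef_pos": TCP position; "tool_rot": TCP orientation; "wrist_force": force on the tool from outside, world axes, zero at the start; "torque": the same for the moment, N m; "finger_gap": finger opening in m; "finger_force": force on a finger pad.
Only numpy, scipy, OpenCV 4.12 (cv2) and the standard library are available. Lean on these libraries where they do the work, as an engineer would, in place of code of your own. Each camera call takes 0.05 s, during which the arm holds its last target. There are 200 camera calls.

## Working session

There is one attempt and no reset: what is moved stays moved. The work goes in short steps, Python scripts to look and compute and a tool call to move; the robot and the scene stay as the last step left them, time stands still between calls to the robot, and variables do not carry over. Pictures are saved under pics/ and viewed, at most 10 in all, crops included, and the job is handed in when it is done.

Besides the shell and the picture viewer there is one more tool, called after "Call:" as a command line: name --argument value ..., lists and objects as JSON in quotes. drive_tool: Moves the arm, as the interface text tells. Shift numbers are shares of 0.3 m and turn numbers shares of pi/4 rad, none past 1 either way. Its arguments: {"type":"object","properties":{"plan":{"type":"array","items":{"type":"object","properties":{"x":{"type":"number"},"y":{"type":"number"},"z":{"type":"number"},"rx":{"type":"number"},"ry":{"type":"number"},"rz":{"type":"number"},"hand":{"type":"number"}}}},"squeeze":{"type":"number"}},"required":["plan"]}

```bash
ls; mkdir -p pics
python3 - <<'E'
from workcell import *
import cv2,pickle
o=get_obs();print(o['time'],o['eef_pos'],o['tool_rot'])
for n in('side','top'):
    i=get_image(n);cv2.imwrite(f'pics/{n}0.png',i['frame']);pickle.dump(i,open(f'{n}0.pkl','wb'));print(n,i['camera_matrix'],i['R'],i['t'])
E
```

```text
pics
0.0 [0.23563191 0.57846759 0.30306337] [[-9.26136882e-01  3.77187222e-01 -5.24970363e-04]
 [ 3.77187577e-01  9.26135642e-01 -1.51805146e-03]
 [-8.63958478e-05 -1.60393574e-03 -9.99998710e-01]]
side [[514.82017487   0.         321.44113545]
 [  0.         514.82017487 190.55679143]
 [  0.           0.           1.        ]] [[-5.87544509e-01  8.09191649e-01  5.69125355e-04]
 [ 7.56062543e-01  5.49218469e-01 -3.55989473e-01]
 [-2.88376283e-01 -2.08729366e-01 -9.34489792e-01]] [ 0.32644141 -0.42110959  1.8808175 ]
top [[453.7597249    0.         320.09874783]
 [  0.         453.7597249  200.22938373]
 [  0.           0.           1.        ]] [[ 0.00780362 -0.99984831 -0.01557135]
 [-0.98656495 -0.00515695 -0.16328808]
 [ 0.16318301  0.01663638 -0.98645554]] [0.03898117 0.58543098 1.15876351]
```

View pics/side0.png

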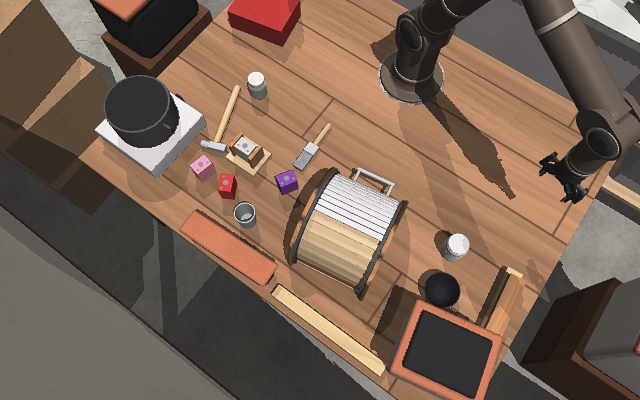

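View pics/top0.png

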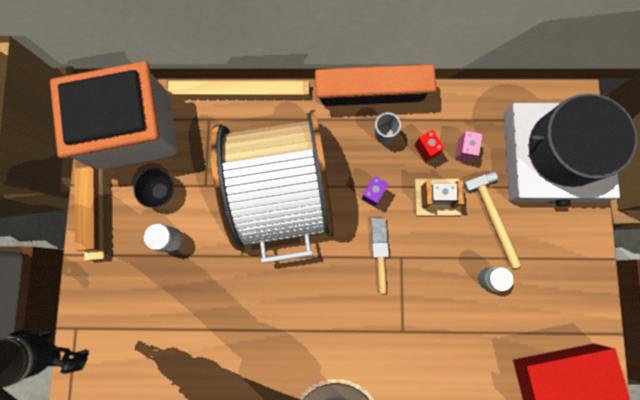

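The only white block is at top (445,190), standing in the casting frame (side 246,148). The lookalikes to reject, in top pixels, are pink (470,146), red (430,145) and purple (375,190). The pull bar is at top (287,256). I'll check these in one close crop.

Run:
```python
import cv2,numpy as np
a=cv2.imread('pics/top0.png')
c=cv2.resize(a[165:225,405:485],None,fx=5,fy=5,interpolation=2)
d=cv2.resize(a[105:265,200:340],None,fx=2.8,fy=2.8,interpolation=2)
im=np.zeros((450,800,3),np.uint8);im[:300,:400]=c;im[:448,405:405+392]=d[:448,:392]
cv2.imwrite('pics/crop0.png',im)
s=cv2.imread('pics/side0.png')
c=cv2.resize(s[120:180,210:290],None,fx=5,fy=5,interpolation=2)
d=cv2.resize(s[155:300,280:410],None,fx=3,fy=3,interpolation=2)
im=np.zeros((450,800,3),np.uint8);im[:300,:400]=c;im[:435,405:795]=d
cv2.imwrite('pics/crop1.png',im)
```

```text
(no output)
```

View pics/crop0.png

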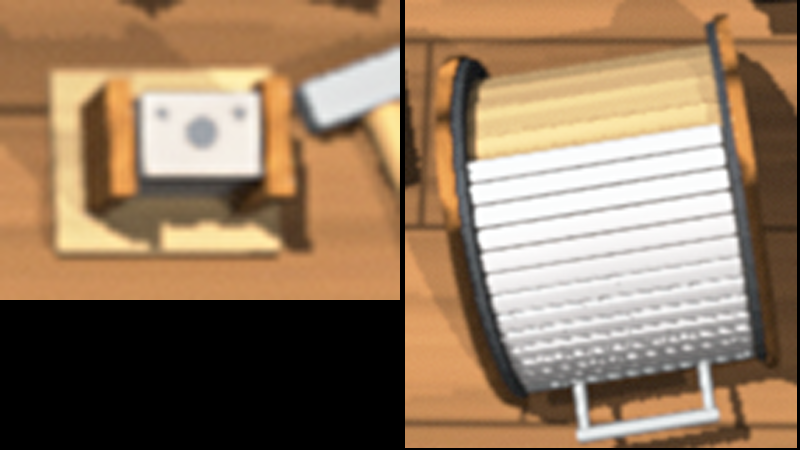

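View pics/crop1.png

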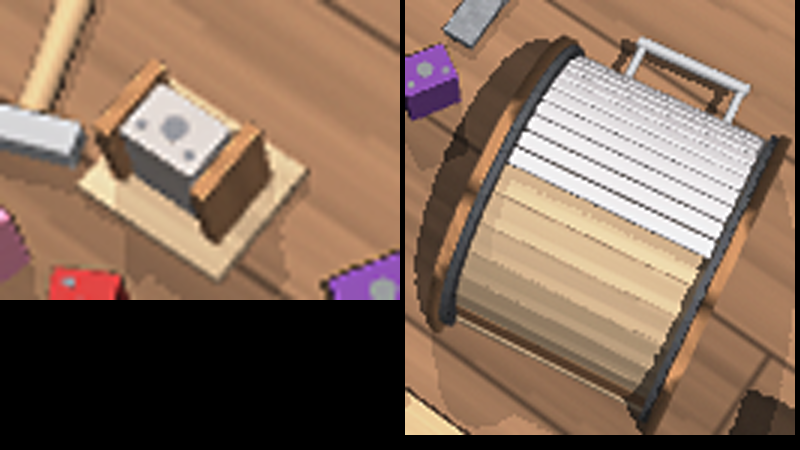

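```bash
cat > h.py <<'E'
import numpy as np,pickle,cv2
from workcell import *
I={n:pickle.load(open(f'{n}0.pkl','rb')) for n in('side','top')}
def ray(n,p,z):
    i=I[n];d=i['R'].T@np.linalg.inv(i['camera_matrix'])@[p[0],p[1],1];c=-i['R'].T@i['t']
    return c+d*(z-c[2])/d[2]
def proj(n,X):
    i=I[n];q=i['camera_matrix']@(i['R']@np.asarray(X,float)+i['t']);return q[:2]/q[2]
E
python3 - <<'E'
from h import *
np.set_printoptions(precision=4,suppress=True)
def show(n,name,P,z):
    W=np.array([ray(n,p,z) for p in P]);print(n,name,W.mean(0));print(W[:,:2].tolist())
T=lambda x,y:(x/5+405-.4,y/5+165-.4)
S=lambda x,y:(x/5+210-.4,y/5+120-.4)
B=lambda x,y:((x-405)/2.8+200-.3,y/2.8+105-.3)
D=lambda x,y:((x-405)/3+280-.3,y/3+155-.3)
show('top','block',[T(138,93),T(259,92),T(262,178),T(140,178)],.088)
show('side','block',[S(165,83),S(230,127),S(186,177),S(120,130)],.088)
show('top','base',[T(52,70),T(53,252),T(278,253)],.012)
show('side','base',[S(80,183),S(215,278),S(308,172)],.012)
show('top','bar',[B(580,435),B(716,413)],.067)
show('side','bar',[D(642,43),D(746,89)],.067)
for n,p,z in [('top',(388,115),.085),('top',(495,273),.09),('top',(375,185),.076),('top',(383,292),.02),('top',(380,222),.02),('top',(518,265),.02),('top',(468,185),.03),('top',(155,235),.1),('top',(430,150),.076)]:print(p,ray(n,p,z))
E
```

```text
top block [ 0.6027 -0.2774  0.088 ]
[[0.6246263044279383, -0.24654661932186098], [0.6254389603336744, -0.308666152378334], [0.5805264073696669, -0.3083525742588191], [0.5802012171042366, -0.2461287887007302]]
side block [ 0.6034 -0.2754  0.088 ]
[[0.5812500648500103, -0.3020381538593891], [0.5811999668104932, -0.24741171832260084], [0.626079829437147, -0.24807449824747846], [0.6251373206191739, -0.3041959343678064]]
top base [ 0.5856 -0.2567  0.012 ]
[[0.6529426418854365, -0.21754361376321016], [0.5518476164728713, -0.21543292708463416], [0.551999704609788, -0.3371501166716304]]
side base [ 0.6183 -0.2545  0.012 ]
[[0.650636817417777, -0.3340031886498073], [0.6513127315488985, -0.21587465328271155], [0.5529544515329294, -0.21355310909555164]]
top bar [0.4361 0.1277 0.067 ]
[[0.42558777264134895, 0.18997503445722871], [0.4465349796701593, 0.06541314425692046]]
side bar [0.4346 0.13   0.067 ]
[[0.44527378208416524, 0.06967606509448737], [0.423940541502247, 0.19030869545149512]]
(388, 115) [ 0.8094 -0.1363  0.085 ]
(495, 273) [ 0.3972 -0.3943  0.09  ]
(375, 185) [ 0.6216 -0.1006  0.076 ]
(383, 292) [ 0.3461 -0.1241  0.02  ]
(380, 222) [ 0.5312 -0.1188  0.02  ]
(518, 265) [ 0.4191 -0.4812  0.02  ]
(468, 185) [ 0.632  -0.3563  0.03  ]
(155, 235) [0.4854 0.4586 0.1   ]
(430, 150) [ 0.7164 -0.2465  0.076 ]
```

The two views agree, and the choice is confirmed:
- **Block:** white top, in the frame at (0.603, -0.2765), aligned with the world axes.
- **Bar:** middle at (0.435, 0.129).
- **Cabinet:** yaw about 0.172.

Next is a helper that converts targets into move units.

```bash
cat >> h.py <<'E'
from scipy.spatial.transform import Rotation as Ro
YAW=.172; CX=np.array([np.cos(YAW),np.sin(YAW),0]); EZ=np.array([0,0,1.])
BAR=np.array([.4353,.1288,.067]); AX=BAR+.205*(np.cos(.035)*CX-np.sin(.035)*EZ)
def rot(yaw,lean=0):   # tool y at yaw; z leaning towards +y(horizontal)
    c=np.array([np.cos(yaw),np.sin(yaw),0]);y=np.cos(lean)*c+np.sin(lean)*EZ;z=np.sin(lean)*c-np.cos(lean)*EZ
    return np.c_[np.cross(y,z),y,z]
def bar(q,r=.205): t=q+.035; return AX+r*(-np.cos(t)*CX+np.sin(t)*EZ)
def rows(T,base=None):  # T: list of (grasp point, R)
    o=get_obs();p,R=(np.array(o['eef_pos']),np.array(o['tool_rot'])) if base is None else base
    print('t',o['time'],'tcp',p.round(4))
    for g,Q in T:
        d=R.T@(np.asarray(g)-.054*Q[:,2]-p)/.3;r=Ro.from_matrix(R.T@Q).as_rotvec()/(np.pi/4)
        print('xyz',d.round(3),'rot',r.round(3))
E
python3 - <<'E'
from h import *
o=get_obs();R0=np.array(o['tool_rot'])
L=rot(YAW,np.radians(15))
m=np.array([.33,.36,.25]);Rm=rot(np.radians(35),0)
rows([(m,Rm)])
rows([(bar(0)+[0,0,.1],L),(bar(0),L)],(m-.054*Rm[:,2],Rm))
E
```

```text
t 0.1 tcp [0.2356 0.5785 0.3031]
xyz [-0.566 -0.556 -0.002] rot [-0.002  0.001  0.73 ]
t 0.1 tcp [0.33  0.36  0.304]
xyz [-0.813 -0.197  0.283] rot [-0.328 -0.073  0.556]
xyz [-0.813 -0.197  0.616] rot [-0.328 -0.073  0.556]
```

Call:
drive_tool --plan '[{"x":-0.566,"y":-0.556,"z":0,"rz":0.73,"hand":0.6},{"x":-0.566,"y":-0.556,"z":0,"rz":0.73,"hand":0.6},{"x":-0.566,"y":-0.556,"z":0,"rz":0.73,"hand":0.6},{"x":-0.566,"y":-0.556,"z":0,"rz":0.73,"hand":0.6},{"x":-0.566,"y":-0.556,"z":0,"rz":0.73,"hand":0.6},{"x":-0.566,"y":-0.556,"z":0,"rz":0.73,"hand":0.6}]' --squeeze 30

```text
invalid input at $.plan[0]: expected keys x, y, z, rx, ry, rz, hand
```

Run:
```python
from h import *
L=rot(YAW,np.radians(15));rows([(bar(0)+[0,0,.08],L)])
```

```text
t 0.1 tcp [0.2356 0.5785 0.3031]
xyz [-1.142 -1.162  0.348] rot [-0.306 -0.168  1.281]
```

Call:
drive_tool --plan '[{"x":-0.566,"y":-0.556,"z":0,"rx":0,"ry":0,"rz":0.73,"hand":0.6},{"x":-0.566,"y":-0.556,"z":0,"rx":0,"ry":0,"rz":0.73,"hand":0.6},{"x":-0.566,"y":-0.556,"z":0,"rx":0,"ry":0,"rz":0.73,"hand":0.6},{"x":-0.566,"y":-0.556,"z":0,"rx":0,"ry":0,"rz":0.73,"hand":0.6},{"x":-0.566,"y":-0.556,"z":0,"rx":0,"ry":0,"rz":0.73,"hand":0.6},{"x":-0.566,"y":-0.556,"z":0,"rx":0,"ry":0,"rz":0.73,"hand":0.6}]' --squeeze 30

```text
time: 0.85
eef_pos: [0.3298, 0.3608, 0.3039]
tool_rot: [[-0.574, 0.819, -0.0], [0.819, 0.574, 0.001], [0.001, 0.0, -1.0]]
wrist_force: [-0.4, 0.7, 0.3]
finger_gap: 0.0509
finger_force: 0.0
```

Run:
```python
from h import *
L=rot(YAW,np.radians(15));rows([(bar(0)+[0,0,.08],L)])
```

```text
t 0.85 tcp [0.3298 0.3608 0.3039]
xyz [-0.816 -0.198  0.349] rot [-0.328 -0.074  0.556]
```

Call:
drive_tool --plan '[{"x":-0.816,"y":-0.198,"z":0.35,"rx":-0.328,"ry":-0.074,"rz":0.556,"hand":0.45},{"x":-0.816,"y":-0.198,"z":0.35,"rx":-0.328,"ry":-0.074,"rz":0.556,"hand":0.45},{"x":-0.816,"y":-0.198,"z":0.35,"rx":-0.328,"ry":-0.074,"rz":0.556,"hand":0.45},{"x":-0.816,"y":-0.198,"z":0.35,"rx":-0.328,"ry":-0.074,"rz":0.556,"hand":0.45},{"x":-0.816,"y":-0.198,"z":0.35,"rx":-0.328,"ry":-0.074,"rz":0.556,"hand":0.45},{"x":-0.816,"y":-0.198,"z":0.35,"rx":-0.328,"ry":-0.074,"rz":0.556,"hand":0.45},{"x":-0.816,"y":-0.198,"z":0.35,"rx":-0.328,"ry":-0.074,"rz":0.556,"hand":0.45}]'

```text
time: 1.72
eef_pos: [0.4219, 0.1274, 0.1991]
tool_rot: [[-0.173, 0.951, 0.255], [0.985, 0.167, 0.044], [-0.0, 0.259, -0.966]]
wrist_force: [-0.5, -0.5, -0.2]
finger_gap: 0.0382
finger_force: 0.0
```

```bash
python3 - <<'E'
from h import *
L=rot(YAW,np.radians(15));rows([(bar(0),L)]);print(get_obs()['finger_gap'])
for n in('top','side'):
    i=get_image(n)['frame'];cv2.imwrite(f'pics/{n}1.png',i)
    print(n,proj(n,bar(0)))
E
python3 -c "
import cv2,numpy as np
a=cv2.imread('pics/top1.png')[200:300,230:350];b=cv2.imread('pics/side1.png')[110:210,320:440]
cv2.imwrite('pics/c2.png',np.hstack([cv2.resize(v,(396,330),interpolation=2) for v in(a,b)]))"
```

```text
t 1.725 tcp [0.4219 0.1274 0.1991]
xyz [-0.003 -0.071  0.257] rot [ 0.001 -0.     0.002]
0.03821192433571411
top [286.06400257 256.42151307]
side [375.5087262  176.61612091]
```

View pics/c2.png

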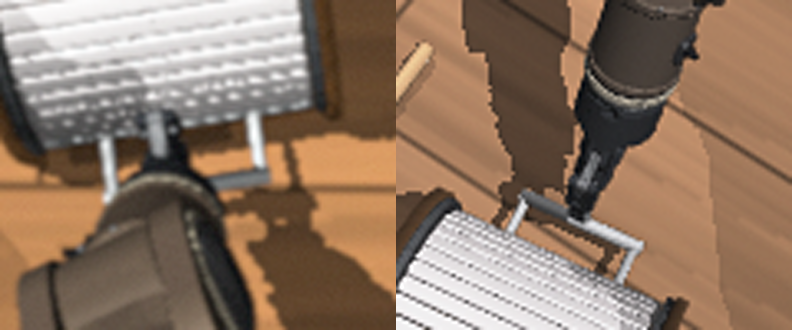

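The gripper is centred over the bar, with the fingers at crop (165,130) in the top view and (580,205) in the side view. I'll go down and close.

Call:
drive_tool --plan '[{"x":-0.003,"y":-0.071,"z":0.1,"rx":0,"ry":0,"rz":0,"hand":0.45},{"x":-0.003,"y":-0.071,"z":0.2,"rx":0,"ry":0,"rz":0,"hand":0.45},{"x":-0.003,"y":-0.071,"z":0.257,"rx":0,"ry":0,"rz":0,"hand":0.45},{"x":-0.003,"y":-0.071,"z":0.257,"rx":0,"ry":0,"rz":0,"hand":0.45},{"x":-0.003,"y":-0.071,"z":0.257,"rx":0,"ry":0,"rz":0,"hand":0},{"x":-0.003,"y":-0.071,"z":0.257,"rx":0,"ry":0,"rz":0,"hand":0},{"x":-0.003,"y":-0.071,"z":0.257,"rx":0,"ry":0,"rz":0,"hand":0},{"x":-0.003,"y":-0.071,"z":0.257,"rx":0,"ry":0,"rz":0,"hand":0}]' --squeeze 30

```text
time: 2.82
eef_pos: [0.4211, 0.1251, 0.1195]
tool_rot: [[-0.171, 0.952, 0.256], [0.985, 0.165, 0.045], [0.0, 0.259, -0.966]]
wrist_force: [-5.7, 1.6, 8.2]
finger_gap: 0.0128
finger_force: 29.8
```

Run:
```python
from h import *
L=rot(YAW,np.radians(15))
o=get_obs();print(o['finger_gap'],o['finger_force'],o['wrist_force'])
g=np.array(o['eef_pos'])+.054*np.array(o['tool_rot'])[:,2];print(g,bar(0))
off=g-bar(0)
rows([(bar(q)+off,L) for q in np.arange(.15,1.7,.15)])
```

```text
0.012827171716962158 29.75952297449112 [-5.7328788   1.64762178  8.24286563]
[0.4348648  0.12748599 0.06739697] [0.4353 0.1288 0.067 ]
t 2.825 tcp [0.4211 0.1251 0.1195]
xyz [ 0.     0.037 -0.095] rot [ 0.001 -0.    -0.   ]
xyz [ 0.     0.088 -0.184] rot [ 0.001 -0.    -0.   ]
xyz [ 0.     0.152 -0.264] rot [ 0.001 -0.    -0.   ]
xyz [ 0.     0.227 -0.334] rot [ 0.001 -0.    -0.   ]
xyz [ 0.     0.312 -0.392] rot [ 0.001 -0.    -0.   ]
xyz [ 0.     0.404 -0.436] rot [ 0.001 -0.    -0.   ]
xyz [ 0.     0.502 -0.466] rot [ 0.001 -0.    -0.   ]
xyz [ 0.     0.603 -0.481] rot [ 0.001 -0.    -0.   ]
xyz [ 0.     0.706 -0.481] rot [ 0.001 -0.    -0.   ]
xyz [ 0.     0.807 -0.466] rot [ 0.001 -0.    -0.   ]
xyz [ 0.     0.905 -0.435] rot [ 0.001 -0.    -0.   ]
```

Call:
drive_tool --plan '[{"x":0,"y":0.018,"z":-0.048,"rx":0,"ry":0,"rz":0,"hand":0},{"x":0,"y":0.037,"z":-0.095,"rx":0,"ry":0,"rz":0,"hand":0},{"x":0,"y":0.062,"z":-0.141,"rx":0,"ry":0,"rz":0,"hand":0},{"x":0,"y":0.088,"z":-0.184,"rx":0,"ry":0,"rz":0,"hand":0},{"x":0,"y":0.119,"z":-0.225,"rx":0,"ry":0,"rz":0,"hand":0},{"x":0,"y":0.152,"z":-0.264,"rx":0,"ry":0,"rz":0,"hand":0},{"x":0,"y":0.189,"z":-0.3,"rx":0,"ry":0,"rz":0,"hand":0},{"x":0,"y":0.227,"z":-0.334,"rx":0,"ry":0,"rz":0,"hand":0}]'

```text
time: 3.82
eef_pos: [0.456, 0.1309, 0.2317]
tool_rot: [[-0.171, 0.954, 0.245], [0.985, 0.166, 0.041], [-0.001, 0.249, -0.969]]
wrist_force: [-16.7, -0.1, 5.4]
finger_gap: 0.0128
finger_force: 29.9
```

Run:
```python
from h import *
L=rot(YAW,np.radians(15))
o=get_obs();g=np.array(o['eef_pos'])+.054*np.array(o['tool_rot'])[:,2];print(g,bar(.6))
off=np.array([-.0004,-.0013,.0004])
rows([(bar(q)+off,L) for q in np.arange(.675,1.66,.075)])
```

```text
[0.46924097 0.13313027 0.17941642] [0.47454697 0.13561784 0.18142786]
t 3.825 tcp [0.456  0.1309 0.2317]
xyz [ 0.001  0.057 -0.034] rot [-0.013  0.001  0.   ]
xyz [ 0.001  0.1   -0.062] rot [-0.013  0.001  0.   ]
xyz [ 0.001  0.145 -0.087] rot [-0.013  0.001  0.   ]
xyz [ 0.001  0.192 -0.108] rot [-0.013  0.001  0.   ]
xyz [ 0.001  0.24  -0.125] rot [-0.013  0.001  0.   ]
xyz [ 0.001  0.29  -0.139] rot [-0.013  0.001  0.   ]
xyz [ 0.001  0.34  -0.149] rot [-0.013  0.001  0.   ]
xyz [ 0.001  0.391 -0.155] rot [-0.013  0.001  0.   ]
xyz [ 0.001  0.442 -0.158] rot [-0.013  0.001  0.   ]
xyz [ 0.001  0.493 -0.156] rot [-0.013  0.001  0.   ]
xyz [ 0.001  0.544 -0.151] rot [-0.013  0.001  0.   ]
xyz [ 0.001  0.595 -0.142] rot [-0.013  0.001  0.   ]
xyz [ 0.001  0.644 -0.129] rot [-0.013  0.001  0.   ]
xyz [ 0.001  0.693 -0.112] rot [-0.013  0.001  0.   ]
```

Call:
drive_tool --plan '[{"x":0,"y":0.03,"z":-0.034,"rx":0,"ry":0,"rz":0,"hand":0},{"x":0,"y":0.072,"z":-0.061,"rx":0,"ry":0,"rz":0,"hand":0},{"x":0,"y":0.117,"z":-0.086,"rx":0,"ry":0,"rz":0,"hand":0},{"x":0,"y":0.164,"z":-0.105,"rx":0,"ry":0,"rz":0,"hand":0},{"x":0,"y":0.212,"z":-0.122,"rx":0,"ry":0,"rz":0,"hand":0},{"x":0,"y":0.262,"z":-0.135,"rx":0,"ry":0,"rz":0,"hand":0},{"x":0,"y":0.312,"z":-0.145,"rx":0,"ry":0,"rz":0,"hand":0},{"x":0,"y":0.363,"z":-0.15,"rx":0,"ry":0,"rz":0,"hand":0}]'

```text
time: 4.82
eef_pos: [0.5532, 0.1469, 0.3063]
tool_rot: [[-0.17, 0.952, 0.256], [0.985, 0.164, 0.044], [-0.0, 0.26, -0.966]]
wrist_force: [-3.4, -1.7, 2.6]
finger_gap: 0.0129
finger_force: 32.9
```

Run:
```python
from h import *
o=get_obs();g=np.array(o['eef_pos'])+.054*np.array(o['tool_rot'])[:,2];d=g-AX
a=-d@CX;print(g,np.hypot(a,d[2]),np.arctan2(d[2],a)-.035)
```

```text
[0.56705519 0.14930043 0.25416381] 0.20709194881443807 1.1830021386752698
```

Call:
drive_tool --plan '[{"x":0,"y":0.051,"z":-0.003,"rx":0,"ry":0,"rz":0,"hand":0},{"x":0,"y":0.102,"z":-0.001,"rx":0,"ry":0,"rz":0,"hand":0},{"x":0,"y":0.153,"z":0.004,"rx":0,"ry":0,"rz":0,"hand":0},{"x":0,"y":0.204,"z":0.013,"rx":0,"ry":0,"rz":0,"hand":0},{"x":0,"y":0.253,"z":0.026,"rx":0,"ry":0,"rz":0,"hand":0},{"x":0,"y":0.302,"z":0.043,"rx":0,"ry":0,"rz":0,"hand":0},{"x":0,"y":0.302,"z":0.043,"rx":0,"ry":0,"rz":0,"hand":0},{"x":0,"y":0.302,"z":0.043,"rx":0,"ry":0,"rz":0,"hand":0.6},{"x":0,"y":0.302,"z":0.043,"rx":0,"ry":0,"rz":0,"hand":0.6},{"x":0,"y":0.302,"z":0.043,"rx":0,"ry":0,"rz":0,"hand":0.6},{"x":0,"y":0.302,"z":0.043,"rx":0,"ry":0,"rz":0,"hand":0.6},{"x":0,"y":0.302,"z":-0.06,"rx":0,"ry":0,"rz":0,"hand":0.6},{"x":0,"y":0.302,"z":-0.18,"rx":0,"ry":0,"rz":0,"hand":0.6},{"x":0,"y":0.302,"z":-0.25,"rx":0,"ry":0,"rz":0,"hand":0.6},{"x":0,"y":0.302,"z":-0.25,"rx":0,"ry":0,"rz":0,"hand":0.6}]'

```text
time: 6.7
eef_pos: [0.6201, 0.1593, 0.4029]
tool_rot: [[-0.171, 0.951, 0.258], [0.985, 0.165, 0.045], [0.001, 0.262, -0.965]]
wrist_force: [0.1, 0.3, -0.3]
finger_gap: 0.0512
finger_force: 0.0
```

Run:
```python
from h import *
G=np.array([.603,-.2765,.068]);R=rot(0)
m=np.array([.56,0.0,.24]);Rm=rot(0)
rows([(m,Rm)])
rows([(G+[0,0,.12],R)],(m-.054*Rm[:,2],Rm))
```

```text
t 6.7 tcp [0.6201 0.1593 0.4029]
xyz [-0.489 -0.373  0.274] rot [ 0.337 -0.03   0.217]
t 6.7 tcp [0.56  0.    0.294]
xyz [-0.922  0.143  0.173] rot [0. 0. 0.]
```

Call:
drive_tool --plan '[{"x":-0.489,"y":-0.35,"z":0.07,"rx":0.337,"ry":-0.03,"rz":0.217,"hand":1},{"x":-0.489,"y":-0.35,"z":0.07,"rx":0.337,"ry":-0.03,"rz":0.217,"hand":1},{"x":-0.489,"y":-0.35,"z":0.07,"rx":0.337,"ry":-0.03,"rz":0.217,"hand":1},{"x":-0.489,"y":-0.35,"z":0.07,"rx":0.337,"ry":-0.03,"rz":0.217,"hand":1},{"x":-0.489,"y":-0.35,"z":0.07,"rx":0.337,"ry":-0.03,"rz":0.217,"hand":1}]'

```text
time: 7.32
eef_pos: [0.5503, -0.0012, 0.3528]
tool_rot: [[0.0, 1.0, -0.004], [1.0, -0.0, -0.001], [-0.001, -0.004, -1.0]]
wrist_force: [0.2, 0.5, 0.7]
finger_gap: 0.0855
finger_force: 0.0
```

Run:
```python
from h import *
G=np.array([.603,-.2765,.068]);R=rot(0)
rows([(G+[0,0,.1],R)])
i={n:get_image(n)['frame'] for n in('top','side')}
cv2.imwrite('pics/top3.png',i['top']);cv2.imwrite('pics/side3.png',i['side'])
a=i['top'][100:270,200:350];b=i['side'][150:300,280:420]
cv2.imwrite('pics/c3.png',np.hstack([cv2.resize(v,(400,450),interpolation=2) for v in(a,b)]))
```

```text
t 7.325 tcp [ 0.5503 -0.0012  0.3528]
xyz [-0.917  0.177  0.437] rot [-0.005  0.002 -0.   ]
```

View pics/c3.png

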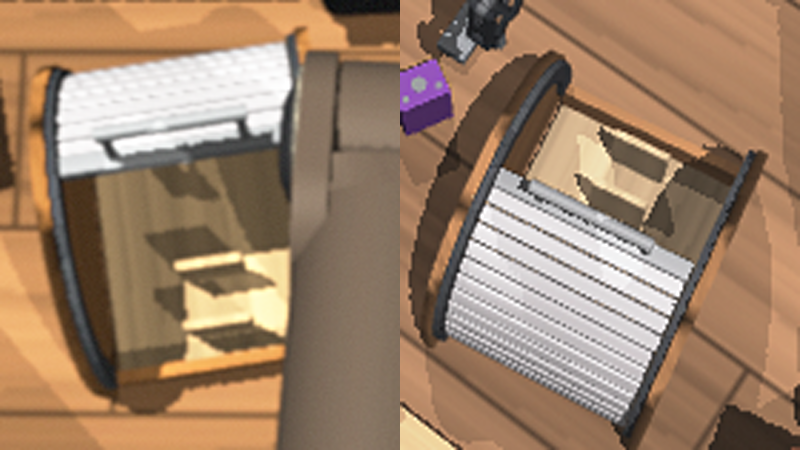

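The shutter is fully open and the bay boards show at crop (215,265)–(225,340). Moving over the block now.

Call:
drive_tool --plan '[{"x":-0.917,"y":0.177,"z":0.1,"rx":-0.005,"ry":0.002,"rz":0,"hand":1},{"x":-0.917,"y":0.177,"z":0.1,"rx":-0.005,"ry":0.002,"rz":0,"hand":1},{"x":-0.917,"y":0.177,"z":0.437,"rx":-0.005,"ry":0.002,"rz":0,"hand":1},{"x":-0.917,"y":0.177,"z":0.437,"rx":-0.005,"ry":0.002,"rz":0,"hand":1},{"x":-0.917,"y":0.177,"z":0.437,"rx":-0.005,"ry":0.002,"rz":0,"hand":1},{"x":-0.917,"y":0.177,"z":0.437,"rx":-0.005,"ry":0.002,"rz":0,"hand":1},{"x":-0.917,"y":0.177,"z":0.437,"rx":-0.005,"ry":0.002,"rz":0,"hand":1},{"x":-0.917,"y":0.177,"z":0.437,"rx":-0.005,"ry":0.002,"rz":0,"hand":1}]'

```text
time: 8.43
eef_pos: [0.6042, -0.2751, 0.2238]
tool_rot: [[-0.003, 1.0, 0.003], [1.0, 0.003, 0.0], [0.0, 0.003, -1.0]]
wrist_force: [-0.3, 0.6, 0.1]
finger_gap: 0.0852
finger_force: 0.0
```

Run:
```python
from h import *
G=np.array([.603,-.2765,.068]);R=rot(0)
rows([(G,R)])
i={n:get_image(n)['frame'] for n in('top','side')}
cv2.imwrite('pics/top4.png',i['top']);cv2.imwrite('pics/side4.png',i['side'])
a=i['top'][105:245,210:340];b=i['side'][110:190,210:290]
cv2.imwrite('pics/c4.png',np.hstack([cv2.resize(a,(455,490),interpolation=2),cv2.resize(b,(320,490)[:1]+(320,),interpolation=2) if 0 else np.vstack([cv2.resize(b,(320,320),interpolation=2),np.zeros((170,320,3),np.uint8)])]))
```

```text
t 8.425 tcp [ 0.6042 -0.2751  0.2238]
xyz [-0.005 -0.005  0.339] rot [ 0.003 -0.     0.003]
```

View pics/c4.png

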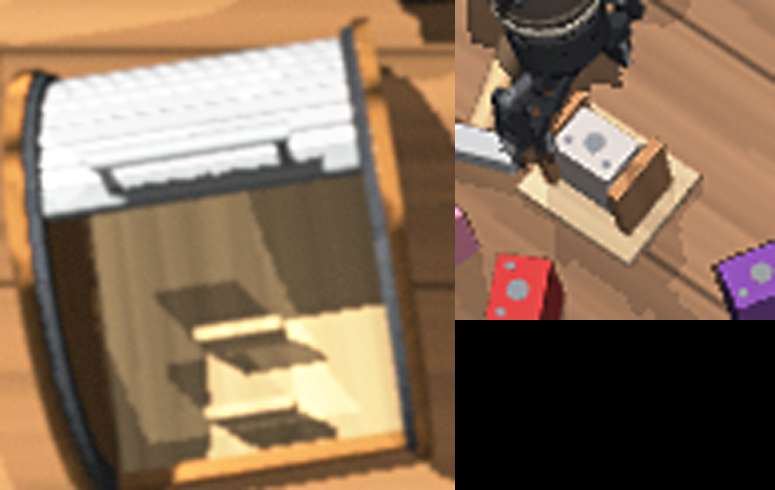

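Top crop shows the rack board tops centred at about (239,328) and (251,408). I'll work out the bay middle from these while descending on the block.

Call:
drive_tool --plan '[{"x":-0.005,"y":-0.005,"z":0.15,"rx":0.003,"ry":0,"rz":0.003,"hand":1},{"x":-0.005,"y":-0.005,"z":0.27,"rx":0.003,"ry":0,"rz":0.003,"hand":1},{"x":-0.005,"y":-0.005,"z":0.34,"rx":0.003,"ry":0,"rz":0.003,"hand":1},{"x":-0.005,"y":-0.005,"z":0.34,"rx":0.003,"ry":0,"rz":0.003,"hand":1},{"x":-0.005,"y":-0.005,"z":0.34,"rx":0.003,"ry":0,"rz":0.003,"hand":0},{"x":-0.005,"y":-0.005,"z":0.34,"rx":0.003,"ry":0,"rz":0.003,"hand":0},{"x":-0.005,"y":-0.005,"z":0.34,"rx":0.003,"ry":0,"rz":0.003,"hand":0},{"x":-0.005,"y":-0.005,"z":0.34,"rx":0.003,"ry":0,"rz":0.003,"hand":0},{"x":-0.005,"y":-0.005,"z":0.34,"rx":0.003,"ry":0,"rz":0.003,"hand":0}]' --squeeze 40

```text
time: 9.65
eef_pos: [0.6023, -0.279, 0.1223]
tool_rot: [[0.002, 1.0, 0.001], [1.0, -0.002, -0.001], [-0.001, 0.001, -1.0]]
wrist_force: [-1.3, 0.8, 6.6]
finger_gap: 0.0432
finger_force: 41.2
```

Run:
```python
from h import *
B=lambda x,y:(x/3.5+210-.35,y/3.5+105-.35)
W=[ray('top',B(*p),.088)[:2] for p in [(190,325),(283,315),(197,342),(287,330),(203,405),(295,397),(207,418),(298,411)]]
W=np.array(W);print(W.round(4).tolist(),W.mean(0));print((AX-.085*CX)[:2])
rows([(np.array([.603,-.2765,.068])+[0,0,.1],rot(0)),([.475,-.2765,.168],rot(0))])
```

```text
[[0.585, 0.1871], [0.5928, 0.1186], [0.5723, 0.1816], [0.5816, 0.1154], [0.5257, 0.1759], [0.532, 0.1087], [0.5162, 0.1727], [0.5217, 0.1063]] [0.553417   0.14579174]
[0.55340563 0.14931689]
t 9.65 tcp [ 0.6023 -0.279   0.1223]
xyz [ 0.008  0.003 -0.332] rot [ 0.001  0.001 -0.003]
xyz [ 0.007 -0.424 -0.333] rot [ 0.001  0.001 -0.003]
```

Call:
drive_tool --plan '[{"x":0,"y":0,"z":-0.08,"rx":0,"ry":0,"rz":0,"hand":0},{"x":0,"y":0,"z":-0.2,"rx":0,"ry":0,"rz":0,"hand":0},{"x":0,"y":0,"z":-0.33,"rx":0,"ry":0,"rz":0,"hand":0},{"x":0.005,"y":-0.08,"z":-0.33,"rx":0,"ry":0,"rz":0,"hand":0},{"x":0.005,"y":-0.2,"z":-0.33,"rx":0,"ry":0,"rz":0,"hand":0},{"x":0.005,"y":-0.33,"z":-0.33,"rx":0,"ry":0,"rz":0,"hand":0},{"x":0.005,"y":-0.42,"z":-0.33,"rx":0,"ry":0,"rz":0,"hand":0},{"x":0.005,"y":-0.42,"z":-0.25,"rx":0,"ry":0,"rz":0,"hand":0},{"x":0.005,"y":-0.42,"z":-0.12,"rx":0,"ry":0,"rz":0,"hand":0},{"x":0.005,"y":-0.42,"z":-0.02,"rx":0,"ry":0,"rz":0,"hand":0},{"x":0.005,"y":-0.42,"z":0.02,"rx":0,"ry":0,"rz":0,"hand":0},{"x":0.005,"y":-0.42,"z":0.02,"rx":0,"ry":0,"rz":0,"hand":0}]'

```text
time: 11.15
eef_pos: [0.4752, -0.2769, 0.1147]
tool_rot: [[0.003, 1.0, -0.003], [1.0, -0.003, -0.0], [-0.0, -0.003, -1.0]]
wrist_force: [0.2, -0.2, -2.8]
finger_gap: 0.0436
finger_force: 41.6
```

Run:
```python
from h import *
rows([([.476,-.2775,.0565],rot(0))])
```

```text
t 11.15 tcp [ 0.4752 -0.2769  0.1147]
xyz [-0.002  0.003  0.014] rot [-0.003  0.    -0.003]
```

Call:
drive_tool --plan '[{"x":0,"y":0,"z":0.008,"rx":0,"ry":0,"rz":0,"hand":0},{"x":0,"y":0,"z":0.014,"rx":0,"ry":0,"rz":0,"hand":0},{"x":0,"y":0,"z":0.014,"rx":0,"ry":0,"rz":0,"hand":0},{"x":0,"y":0,"z":0.014,"rx":0,"ry":0,"rz":0,"hand":1},{"x":0,"y":0,"z":0.014,"rx":0,"ry":0,"rz":0,"hand":1},{"x":0,"y":0,"z":0.014,"rx":0,"ry":0,"rz":0,"hand":1},{"x":0,"y":0,"z":0.014,"rx":0,"ry":0,"rz":0,"hand":1},{"x":0,"y":0,"z":-0.1,"rx":0,"ry":0,"rz":0,"hand":1},{"x":0,"y":0,"z":-0.25,"rx":0,"ry":0,"rz":0,"hand":1},{"x":0,"y":0,"z":-0.4,"rx":0,"ry":0,"rz":0,"hand":1},{"x":0,"y":0,"z":-0.4,"rx":0,"ry":0,"rz":0,"hand":1}]'

```text
time: 12.52
eef_pos: [0.477, -0.2779, 0.2383]
tool_rot: [[0.003, 1.0, 0.004], [1.0, -0.003, -0.002], [-0.002, 0.004, -1.0]]
wrist_force: [0.5, 0.5, -1.2]
finger_gap: 0.0855
finger_force: 0.0
```

Run:
```python
from h import *
print(get_obs()['joints'])
rows([([.475,-.277,.15],rot(-np.pi/4)),([.475,-.277,.15],rot(np.pi/4))])
i={n:get_image(n)['frame'] for n in('top','side')}
b=i['side'][100:180,200:300];a=i['top'][180:260,390:490]
cv2.imwrite('pics/c5.png',np.hstack([cv2.resize(v,(400,320),interpolation=2) for v in (a,b)]))
```

```text
[-0.01416609  0.39112414  0.58788318  1.88316605 -0.26521524  0.93980858
  0.69315025]
t 12.525 tcp [ 0.477  -0.2779  0.2383]
xyz [ 0.003 -0.007  0.114] rot [0.006 0.001 0.997]
xyz [ 0.003 -0.007  0.114] rot [ 0.004  0.005 -1.003]
```

View pics/c5.png

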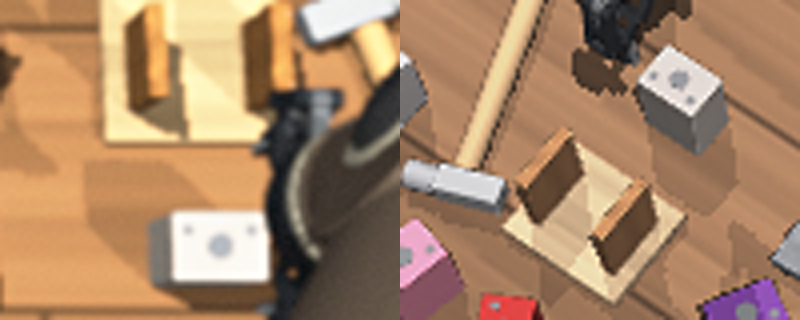

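The block stands upright on the bench, with its top at about (220,247) in the top crop. The frame is unmoved. Now turning the tool 90°.

Call:
drive_tool --plan '[{"x":0.003,"y":-0.007,"z":0,"rx":0,"ry":0,"rz":0.997,"hand":1},{"x":0.003,"y":-0.007,"z":0,"rx":0,"ry":0,"rz":0.997,"hand":1},{"x":0.003,"y":-0.007,"z":0,"rx":0,"ry":0,"rz":0.997,"hand":1},{"x":0.003,"y":-0.007,"z":0,"rx":0,"ry":0,"rz":0.997,"hand":1},{"x":0.003,"y":-0.007,"z":0,"rx":0,"ry":0,"rz":0.997,"hand":1},{"x":0.003,"y":-0.007,"z":0,"rx":0,"ry":0,"rz":0.997,"hand":1}]'

```text
time: 13.38
eef_pos: [0.4733, -0.2756, 0.2341]
tool_rot: [[0.705, 0.709, -0.003], [0.709, -0.705, -0.0], [-0.002, -0.002, -1.0]]
wrist_force: [-1.1, 0.4, -0.0]
finger_gap: 0.085
finger_force: 0.0
```

Run:
```python
from h import *
print(get_obs()['joints'])
S=lambda x,y:((x-400)/4+200-.37,y/4+100-.37)
for p in [(672,45),(724,82),(692,112),(637,82)]:print(ray('side',S(*p),.076)[:2])
rows([([.4755,-.277,.15],rot(-np.pi/2)),([.4755,-.277,.056],rot(-np.pi/2))])
```

```text
[-0.15155631  0.43624876  0.78038676  1.90019959 -0.36970376  0.95743093
  0.01780224]
[ 0.45355567 -0.29909114]
[ 0.45570677 -0.24195733]
[ 0.4938112  -0.24630994]
[ 0.49863694 -0.30104398]
t 13.375 tcp [ 0.4733 -0.2756  0.2341]
xyz [0.002 0.009 0.1  ] rot [-1.000e-03  4.000e-03  1.004e+00]
xyz [0.003 0.009 0.414] rot [-1.000e-03  4.000e-03  1.004e+00]
```

Call:
drive_tool --plan '[{"x":0.002,"y":0.009,"z":0,"rx":0,"ry":0,"rz":1,"hand":1},{"x":0.002,"y":0.009,"z":0,"rx":0,"ry":0,"rz":1,"hand":1},{"x":0.002,"y":0.009,"z":0,"rx":0,"ry":0,"rz":1,"hand":1},{"x":0.002,"y":0.009,"z":0,"rx":0,"ry":0,"rz":1,"hand":1},{"x":0.002,"y":0.009,"z":0.05,"rx":0,"ry":0,"rz":1,"hand":1},{"x":0.002,"y":0.009,"z":0.1,"rx":0,"ry":0,"rz":1,"hand":1},{"x":0.002,"y":0.009,"z":0.1,"rx":0,"ry":0,"rz":1,"hand":1},{"x":0.002,"y":0.009,"z":0.1,"rx":0,"ry":0,"rz":1,"hand":1}]'

```text
time: 14.38
eef_pos: [0.4757, -0.2777, 0.2049]
tool_rot: [[1.0, 0.001, -0.002], [0.001, -1.0, -0.0], [-0.002, 0.0, -1.0]]
wrist_force: [0.5, -0.0, 0.1]
finger_gap: 0.0852
finger_force: 0.0
```

Run:
```python
from h import *
rows([([.4755,-.2755,.056],rot(-np.pi/2))])
```

```text
t 14.375 tcp [ 0.4757 -0.2777  0.2049]
xyz [-0.    -0.008  0.316] rot [0.    0.002 0.001]
```

Call:
drive_tool --plan '[{"x":0,"y":-0.008,"z":0.12,"rx":0,"ry":0.002,"rz":0,"hand":1},{"x":0,"y":-0.008,"z":0.24,"rx":0,"ry":0.002,"rz":0,"hand":1},{"x":0,"y":-0.008,"z":0.316,"rx":0,"ry":0.002,"rz":0,"hand":1},{"x":0,"y":-0.008,"z":0.316,"rx":0,"ry":0.002,"rz":0,"hand":1},{"x":0,"y":-0.008,"z":0.316,"rx":0,"ry":0.002,"rz":0,"hand":0},{"x":0,"y":-0.008,"z":0.316,"rx":0,"ry":0.002,"rz":0,"hand":0},{"x":0,"y":-0.008,"z":0.316,"rx":0,"ry":0.002,"rz":0,"hand":0},{"x":0,"y":-0.008,"z":0.316,"rx":0,"ry":0.002,"rz":0,"hand":0},{"x":0,"y":-0.008,"z":0.2,"rx":0,"ry":0.002,"rz":0,"hand":0},{"x":0,"y":-0.008,"z":0.05,"rx":0,"ry":0.002,"rz":0,"hand":0},{"x":0,"y":-0.008,"z":-0.1,"rx":0,"ry":0.002,"rz":0,"hand":0},{"x":0,"y":-0.008,"z":-0.3,"rx":0,"ry":0.002,"rz":0,"hand":0},{"x":0,"y":-0.008,"z":-0.4,"rx":0,"ry":0.002,"rz":0,"hand":0},{"x":0,"y":-0.008,"z":-0.4,"rx":0,"ry":0.002,"rz":0,"hand":0}]'

```text
time: 16.12
eef_pos: [0.4765, -0.2754, 0.3272]
tool_rot: [[1.0, 0.0, 0.004], [0.0, -1.0, -0.001], [0.004, 0.001, -1.0]]
wrist_force: [0.4, 0.4, -3.3]
finger_gap: 0.0593
finger_force: 45.4
```

Run:
```python
from h import *
print(get_obs()['joints'])
r=np.array([.5534,.148,.068]); R=rot(YAW-np.pi/2)
m=[.5,-.05,.26]
rows([(m,R)]);rows([(r+[0,0,.2],R),(r,R)],(np.array(m)-.054*R[:,2],R))
```

```text
[-0.36994286  0.40872544  1.08782397  1.79887961 -0.39455808  1.16955855
 -0.72920109]
t 16.125 tcp [ 0.4765 -0.2754  0.3272]
xyz [ 0.078 -0.752  0.044] rot [ 0.002 -0.005 -0.219]
t 16.125 tcp [ 0.5   -0.05   0.314]
xyz [ 0.288 -0.62  -0.027] rot [0. 0. 0.]
xyz [ 0.288 -0.62   0.64 ] rot [0. 0. 0.]
```

Call:
drive_tool --plan '[{"x":0.02,"y":-0.12,"z":-0.08,"rx":0,"ry":-0.005,"rz":-0.219,"hand":0},{"x":0.04,"y":-0.25,"z":-0.17,"rx":0,"ry":-0.005,"rz":-0.219,"hand":0},{"x":0.06,"y":-0.4,"z":-0.17,"rx":0,"ry":-0.005,"rz":-0.219,"hand":0},{"x":0.078,"y":-0.55,"z":-0.17,"rx":0,"ry":-0.005,"rz":-0.219,"hand":0},{"x":0.078,"y":-0.67,"z":-0.17,"rx":0,"ry":-0.005,"rz":-0.219,"hand":0},{"x":0.078,"y":-0.752,"z":-0.17,"rx":0,"ry":-0.005,"rz":-0.219,"hand":0},{"x":0.078,"y":-0.752,"z":-0.17,"rx":0,"ry":-0.005,"rz":-0.219,"hand":0}]'

```text
time: 17.0
eef_pos: [0.499, -0.0467, 0.3744]
tool_rot: [[0.984, 0.175, -0.006], [0.175, -0.984, -0.0], [-0.006, -0.001, -1.0]]
wrist_force: [0.2, 0.5, -1.7]
finger_gap: 0.0593
finger_force: 45.8
```

Run:
```python
from h import *
print(get_obs()['joints'])
r=np.array([.5534,.148,.068]); R=rot(YAW-np.pi/2)
rows([(r+[0,0,.255],R)])
```

```text
[-0.93559093  0.21906477  1.11953432  1.83381813 -0.20810145  1.22428455
 -1.14729976]
t 17.0 tcp [ 0.499  -0.0467  0.3744]
xyz [ 0.292 -0.607 -0.01 ] rot [-0.001  0.008  0.005]
```

Call:
drive_tool --plan '[{"x":0.06,"y":-0.12,"z":-0.01,"rx":0,"ry":0.008,"rz":0.005,"hand":0},{"x":0.13,"y":-0.26,"z":-0.01,"rx":0,"ry":0.008,"rz":0.005,"hand":0},{"x":0.2,"y":-0.4,"z":-0.01,"rx":0,"ry":0.008,"rz":0.005,"hand":0},{"x":0.26,"y":-0.53,"z":-0.01,"rx":0,"ry":0.008,"rz":0.005,"hand":0},{"x":0.292,"y":-0.607,"z":-0.01,"rx":0,"ry":0.008,"rz":0.005,"hand":0},{"x":0.292,"y":-0.607,"z":-0.01,"rx":0,"ry":0.008,"rz":0.005,"hand":0},{"x":0.292,"y":-0.607,"z":-0.01,"rx":0,"ry":0.008,"rz":0.005,"hand":0}]'

```text
time: 17.88
eef_pos: [0.5546, 0.1429, 0.3784]
tool_rot: [[0.986, 0.165, 0.002], [0.165, -0.986, -0.001], [0.002, 0.001, -1.0]]
wrist_force: [-0.3, -1.1, -2.7]
finger_gap: 0.0597
finger_force: 45.7
```

Run:
```python
from h import *
print(get_obs()['joints'])
r=np.array([.5534,.148,.068]); R=rot(YAW-np.pi/2)
rows([(r+[0,0,.1],R)])
```

```text
[-1.08932144  0.38417637  1.02870043  1.66968108 -0.3406872   1.28092078
 -1.39959165]
t 17.875 tcp [0.5546 0.1429 0.3784]
xyz [-0.002 -0.018  0.521] rot [ 0.001 -0.002 -0.008]
```

Call:
drive_tool --plan '[{"x":-0.002,"y":-0.018,"z":0.1,"rx":0,"ry":-0.002,"rz":-0.008,"hand":0},{"x":-0.002,"y":-0.018,"z":0.22,"rx":0,"ry":-0.002,"rz":-0.008,"hand":0},{"x":-0.002,"y":-0.018,"z":0.34,"rx":0,"ry":-0.002,"rz":-0.008,"hand":0},{"x":-0.002,"y":-0.018,"z":0.45,"rx":0,"ry":-0.002,"rz":-0.008,"hand":0},{"x":-0.002,"y":-0.018,"z":0.52,"rx":0,"ry":-0.002,"rz":-0.008,"hand":0},{"x":-0.002,"y":-0.018,"z":0.52,"rx":0,"ry":-0.002,"rz":-0.008,"hand":0},{"x":-0.002,"y":-0.018,"z":0.52,"rx":0,"ry":-0.002,"rz":-0.008,"hand":0}]'

```text
time: 18.75
eef_pos: [0.5542, 0.1493, 0.2237]
tool_rot: [[0.985, 0.172, 0.002], [0.172, -0.985, 0.0], [0.002, 0.0, -1.0]]
wrist_force: [0.4, 0.2, -1.9]
finger_gap: 0.0595
finger_force: 45.5
```

Run:
```python
from h import *
r=np.array([.5534,.148,.0685]); R=rot(YAW-np.pi/2)
rows([(r,R)])
i={n:get_image(n)['frame'] for n in('top','side')}
cv2.imwrite('pics/top6.png',i['top']);cv2.imwrite('pics/side6.png',i['side'])
a=i['top'][155:255,220:340];b=i['side'][150:250,300:420]
cv2.imwrite('pics/c6.png',np.hstack([cv2.resize(v,(396,330),interpolation=2) for v in(a,b)]))
```

```text
t 18.75 tcp [0.5542 0.1493 0.2237]
xyz [-0.004  0.004  0.337] rot [ 0.    -0.003  0.001]
```

View pics/c6.png

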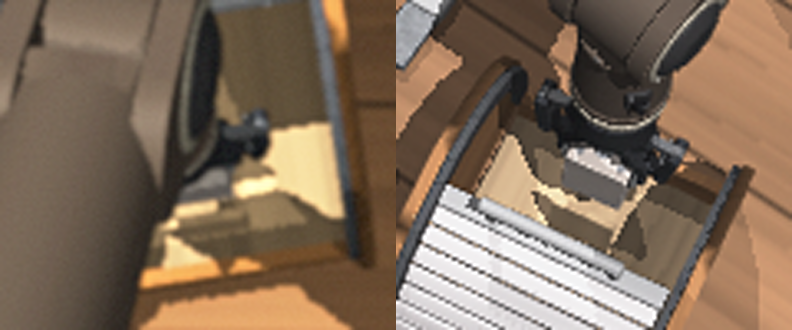

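The block is square to the boards and above the bay, at about (600,170) in the side crop. I'll start lowering it and watch the force.

Call:
drive_tool --plan '[{"x":-0.006,"y":0.002,"z":0.03,"rx":0,"ry":-0.003,"rz":0,"hand":0},{"x":-0.006,"y":0.002,"z":0.06,"rx":0,"ry":-0.003,"rz":0,"hand":0},{"x":-0.006,"y":0.002,"z":0.085,"rx":0,"ry":-0.003,"rz":0,"hand":0},{"x":-0.006,"y":0.002,"z":0.105,"rx":0,"ry":-0.003,"rz":0,"hand":0},{"x":-0.006,"y":0.002,"z":0.12,"rx":0,"ry":-0.003,"rz":0,"hand":0},{"x":-0.006,"y":0.002,"z":0.12,"rx":0,"ry":-0.003,"rz":0,"hand":0}]'

```text
time: 19.6
eef_pos: [0.5518, 0.1493, 0.1862]
tool_rot: [[0.985, 0.173, -0.002], [0.173, -0.985, -0.001], [-0.002, 0.0, -1.0]]
wrist_force: [-0.6, -0.0, -2.8]
finger_gap: 0.06
finger_force: 45.6
```

Run:
```python
from h import *
r=np.array([.5525,.148,.0685]); R=rot(YAW-np.pi/2)
rows([(r,R)]);o=get_obs();print(o['wrist_force'],o['torque'])
```

```text
t 19.6 tcp [0.5518 0.1493 0.1862]
xyz [0.002 0.005 0.212] rot [0.    0.003 0.003]
[-0.62054688 -0.03481303 -2.76226133] [-0.09682886  0.01226725 -0.01644598]
```

No contact, and the block is already below the board tops, so I'll keep going.

Call:
drive_tool --plan '[{"x":0.001,"y":0.003,"z":0.04,"rx":0,"ry":0.002,"rz":0.002,"hand":0},{"x":0.001,"y":0.003,"z":0.09,"rx":0,"ry":0.002,"rz":0.002,"hand":0},{"x":0.001,"y":0.003,"z":0.14,"rx":0,"ry":0.002,"rz":0.002,"hand":0},{"x":0.001,"y":0.003,"z":0.18,"rx":0,"ry":0.002,"rz":0.002,"hand":0},{"x":0.001,"y":0.003,"z":0.2,"rx":0,"ry":0.002,"rz":0.002,"hand":0},{"x":0.001,"y":0.003,"z":0.205,"rx":0,"ry":0.002,"rz":0.002,"hand":0},{"x":0.001,"y":0.003,"z":0.205,"rx":0,"ry":0.002,"rz":0.002,"hand":0}]'

```text
time: 20.48
eef_pos: [0.5525, 0.1485, 0.1252]
tool_rot: [[0.985, 0.172, 0.0], [0.172, -0.985, 0.0], [0.0, 0.0, -1.0]]
wrist_force: [-0.8, 0.4, -2.7]
finger_gap: 0.0594
finger_force: 45.6
```

Run:
```python
from h import *
r=np.array([.5525,.148,.0685]); R=rot(YAW-np.pi/2)
rows([(r,R)]);o=get_obs();print(o['wrist_force'],o['torque'])
```

```text
t 20.475 tcp [0.5525 0.1485 0.1252]
xyz [-0.     0.002  0.009] rot [ 0.    -0.     0.001]
[-0.77828408  0.44762693 -2.72200985] [-0.02930372 -0.03914163  0.00882189]
```

Call:
drive_tool --plan '[{"x":0,"y":0,"z":0.006,"rx":0,"ry":0,"rz":0,"hand":0},{"x":0,"y":0,"z":0.01,"rx":0,"ry":0,"rz":0,"hand":0},{"x":0,"y":0,"z":0.01,"rx":0,"ry":0,"rz":0,"hand":0}]'

```text
time: 20.85
eef_pos: [0.5527, 0.1486, 0.1236]
tool_rot: [[0.985, 0.172, 0.001], [0.172, -0.985, 0.001], [0.001, -0.001, -1.0]]
wrist_force: [-4.6, -1.1, 11.6]
finger_gap: 0.0595
finger_force: 47.4
```

It's on the floor, so I'll let go and retreat upward.

Call:
drive_tool --plan '[{"x":0,"y":0,"z":-0.004,"rx":0,"ry":0,"rz":0,"hand":0},{"x":0,"y":0,"z":-0.004,"rx":0,"ry":0,"rz":0,"hand":1},{"x":0,"y":0,"z":-0.004,"rx":0,"ry":0,"rz":0,"hand":1},{"x":0,"y":0,"z":-0.004,"rx":0,"ry":0,"rz":0,"hand":1},{"x":0,"y":0,"z":-0.004,"rx":0,"ry":0,"rz":0,"hand":1},{"x":0,"y":0,"z":-0.1,"rx":0,"ry":0,"rz":0,"hand":1},{"x":0,"y":0,"z":-0.25,"rx":0,"ry":0,"rz":0,"hand":1},{"x":0,"y":0,"z":-0.4,"rx":0,"ry":0,"rz":0,"hand":1},{"x":0,"y":0,"z":-0.6,"rx":0,"ry":0,"rz":0,"hand":1},{"x":-0.1,"y":0,"z":-0.8,"rx":0,"ry":0,"rz":0,"hand":1},{"x":-0.3,"y":0.1,"z":-0.8,"rx":0,"ry":0,"rz":0,"hand":1},{"x":-0.45,"y":0.3,"z":-0.8,"rx":0,"ry":0,"rz":0,"hand":1},{"x":-0.45,"y":0.5,"z":-0.8,"rx":0,"ry":0,"rz":0,"hand":1},{"x":-0.45,"y":0.7,"z":-0.8,"rx":0,"ry":0,"rz":0,"hand":1},{"x":-0.45,"y":0.7,"z":-0.8,"rx":0,"ry":0,"rz":0,"hand":1},{"x":-0.45,"y":0.7,"z":-0.8,"rx":0,"ry":0,"rz":0,"hand":1}]'

```text
time: 22.85
eef_pos: [0.4551, -0.0827, 0.362]
tool_rot: [[0.986, 0.169, -0.0], [0.169, -0.986, -0.0], [-0.0, 0.0, -1.0]]
wrist_force: [0.2, -0.0, -0.7]
finger_gap: 0.0859
finger_force: 0.0
```

Run:
```python
from h import *
i={n:get_image(n)['frame'] for n in('top','side')}
cv2.imwrite('pics/top7.png',i['top']);cv2.imwrite('pics/side7.png',i['side'])
a=i['top'][105:265,200:340];b=i['side'][150:290,290:410]
cv2.imwrite('pics/c7.png',np.hstack([cv2.resize(a,(420,480),interpolation=2),cv2.resize(b,(360,480),interpolation=2)]))
```

```text
(no output)
```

View pics/c7.png

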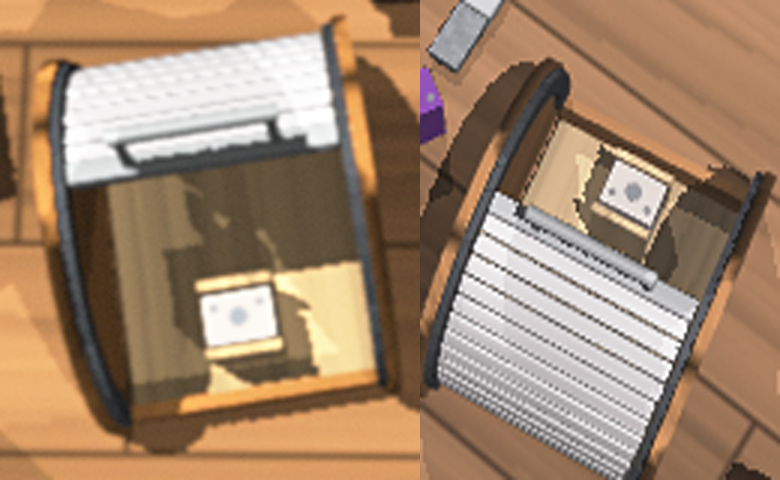

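The block stands level between the two boards, with its top centred at (238,316) in the top crop and its ends in line with the board ends. The shutter is open and the arm is clear, so I'm handing in.

```bash
python3 -c "
from workcell import *
print(close_job())"
```

```text
the job is handed in; nothing more can be done
None
```

I opened the shutter, stood the block upright in the rack bay after the regrasp on the bench, moved the arm clear and handed the job in at about 23 s; the hand-in call gave no verdict, but the last pictures show the block centred between the boards and the shutter still open.

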